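# Punch the drill spot in a jar lid for the probe

## Robot

A 6-joint arm with a two-finger parallel gripper is mounted at the origin on a cart in front of the work surface, level with it; the furniture and walls round the work are solid. World frame = base frame: x ahead of the robot, y to its left, z up, the work surface at z = 0. Lengths are in m, angles in rad, forces in N, time in s.
With the tool pointing down it reaches from about 0.375 to 0.925 m from the base axis. Payload 5.7 kg.
Tool frame: the origin (TCP) lies midway between the tips of the shut fingers; the grasp point (between the pads) lies 19 mm behind it (env.tcp_to_grasp is the distance from the TCP to the grasp point, in m); z points along the fingers, y is the line along which they close (so a half turn about z gives the same grasp; the last joint's range is limited). The gripper opens to 88 mm and grips with 3 to 60 N. Pads are 20 mm wide; open, the fingers measure 115 mm over their backs; the gripper's body (75 mm by 178 mm) begins 61 mm behind the grasp point.
Start: joints at [-1.403, 0.359, 1.51, -0, 1.272, -0.115], TCP at [0.167, -0.576, 0.202] pointing down, gripper open.
Joint ranges: [-2.97, 2.97], [-1.01, 2.36], [0.21, 2.38], [-0.96, 4.11], [0.2, 2.71], [-2.98, 2.98]. Speed limits (rad/s): [2.39, 2.39, 3.14, 3.14, 3.14, 3.14].

## Interface

Orientations are given as a unit quaternion [x, y, z, w].
In Python, from cell import env gives the robot as it stands. The module is installed in compiled form; this text tells all that it offers.
- The arm moves only by the tool servo_tool, never from a script. Its argument "deltas" is one flat list of numbers, 7 for each row, row after row: the shift along the world's x, y, z in mm, then the turn, a rotation vector about the world's x, y, z in rad, then the opening, from 0 (shut) to 1 (fully open). A call has 1 to 10 rows; each row is the pose to reach, as a shift and turn from the pose commanded when the call began; what a row does not reach only later rows make up. A row lasts 1/10 s, in which the tool goes at most 50 mm and 8.59 degrees, less where a joint would pass 70% of its speed; a pose out of reach is approached as far as the arm can. A call with a gripper value outside its range is refused whole. The fingers move at their own pace and stop on an object; "force" is the grip in N (left out, the last holds). Time passes only in rows, so rows that repeat a pose let the fingers close. It gives the time, the measured TCP pose, the force, the opening and the grip force at its end, in the units of the state.
- env.sense(): the state, without advancing time (a new reading comes with each control period).
- env.snapshot(name): name is "scene" or "top" or "wrist"; returns (picture, depth): 384x512x3 uint8, blue, green, red; 384x512 float32, m along the optical axis (not along the pixel's ray), 0 where there is no reading.
- env.calibration(name): a dict with "fx", "fy", "cx", "cy" (pixels), "k1" (the pictures are not rectified: a ray, as slopes to the right and down, at radius r is drawn at 1 + k1 r^2 times it, then the intrinsics apply), "rvec" (rotation vector, rad) and "tvec" (3), from world to camera coordinates, as OpenCV has them. Camera axes: x right, y down, z forward; pixel columns grow to the right and rows downward; lengths in m; the calibration is good to about 2 mm. A picture is of the moment at which its call begins: read the wrist's pose just before it. calibration takes no time and is no camera call; for the wrist camera it gives the pose at the moment of the call.
- env.job_done(): hands the job in; it is judged then, once.
Trained networks look in the newest picture that a camera, given by its name, has taken for a name from the list of things; names that differ only in an ending like _2 or _b are one class to them, and where a whole thing is asked for, a point or a joint stands for the part that bears it (a point fixed in the world has none). Each returns a list of dicts, best first, with "confidence" (0 to 1); they miss things now and then, are a little off and sometimes report something else, mostly with a low value. They report only what shows in the picture. A call takes as long as a camera call. They do not tell look-alikes from the thing itself.
- env.boxes_of(camera, name): "xyz" ([x, y, z] in m, in world coordinates, good to about 4 mm: the middle of the surface that is visible of it).
- env.silhouettes(camera, name): "region" (384x512 bool, what is visible of it).
- env.landmark_of(camera, name): "xyz" ([x, y, z] in m, in world coordinates, good to about 4 mm: a listed point, or the origin of a listed thing).
The state is a dict: "clock": time; "qpos": joint angles; "joint_vel": joint speeds; "joint_torque": joint torques, N m; "ee_pos": TCP position; "ee_rot": TCP orientation; "force": force on the tool from outside, world axes, zero at the start; "wrist_torque": the same for the moment, N m; "grip_width": opening from 0.0 (shut) to 1.0 (fully open); "grip_force": force on a finger pad.
Only numpy, scipy, OpenCV 4.12 (cv2) and the standard library are available. Lean on these libraries where they do the work, as an engineer would, in place of code of your own. Each camera call takes 0.05 s, during which the arm holds its last target. There are 200 camera calls.

## Task

A jar lid lies in a loose sliding carrier in front of a small punch stand and needs a drill spot for the thermometer probe. Slide the carrier into the stand until its nose is fully home against the stop, then press the spring-loaded punch straight down by its cap until the spring snaps and the tip strikes the lid, without ramming it, and let the cap come all the way up again. Finally draw the carrier back out until the lid is well clear of the punch bridge, leave it lying flat with the lid still in its pocket, and do not disturb the jar, beaker, thermometer and other lid that stand around.

Things in the scene. Friction and masses are not known exactly. Their poses are not given: they have to be found in the camera images.
- punch_stand: fixed punch stand of grey and bare metal, 158 mm wide (x). Origin on the bench exactly under the punch axis, z up. The carrier slides along its y axis, entering from the +y side towards -y, between two rails 20 mm high, 92 mm apart, from y = -55 to +60 mm. The bridge (columns at x = +-68 mm, beam at z = 97 to 119 mm, 40 mm deep in y) spans y = 0; the 32 mm round punch guide reaches from z = 52 to 130 mm
- stop (a point): middle of the stop bar's face against which the carrier's nose comes home, 10 mm above the bench, at stand y = -45 mm, x = 0; the bar is 20 mm high
- mouth (a point): middle of the stand's mouth on the bench, at stand y = +98 mm, x = 0; from here two flared guides, 20 mm high, narrow the way from about 128 mm to the 92 mm between the rails at y = +60 mm
- cap_top (a point): centre of the flat top of the punch's black round cap, 44 mm across, on the punch axis, 184 mm above the bench at rest. Pressed down, it resists with 2 N growing to about 11 N at 15 mm of travel; there the hidden spring snaps, the tip shoots down and the force drops to about 6 N, then grows again. Hard bottom stop at 30 mm (16 N): 20 to 24 mm is a good stroke. Let go, cap and tip spring up by themselves
- cap (a joint): travel of the cap relative to the striker in m: 0 when at rest, grows as the cap is pressed, drops back by 8 mm when the spring snaps; at most 0.022
- punch_tip (a point): lower end of the punch's striker, on the punch axis: 24 mm above the bench at rest, 16 mm (the lid's top) when it has snapped
- striker: the striker with the cap on it (its origin is the tip, z up)
- carrier: loose flat aluminium carrier, 88 mm wide (x), 180 mm long (y), 10 mm thick, about 0.35 kg, on the bench before the stand's mouth. Origin at its underside beneath the centre of the round lid pocket; nose at y = -45 mm, tail edge at y = +135 mm. When home, its origin and axes coincide with the stand's. It starts with the nose 75 to 100 mm short of the punch axis. An upright lug stands on its tail
- lug (a point): centre of the carrier's upright lug, to push, pull or pinch: a plate 56 mm wide (carrier x), 8 mm thick (carrier y), from the deck at z = 10 mm up to z = 44 mm; this point is 30 mm above the carrier's underside, at carrier y = +126 mm
- lid_mid (a point): centre of the jar lid, a round gold-coloured twist-off lid of 68 mm diameter and 12 mm height lying in the carrier's pocket (pocket 71 mm in diameter, 6 mm deep, its floor 4 mm above the carrier's underside); this point is half-way up the lid
- test_lid: the same lid; origin at the centre of its underside
- open_jar: bystander: opened jam jar without lid, 68 mm in diameter, 86 mm tall, origin at its underside
- beaker: bystander: glass beaker, 72 mm in diameter, 88 mm tall, origin at its underside
- probe: bystander: white probe thermometer lying on the bench, 207 mm long (its y), 22 mm wide, 16 mm high, origin at its underside
- other_lid: bystander: blue jar lid lying on the bench, 70 mm in diameter, 12 mm high, origin at its underside
There are look-alikes about, which are no part of the job. Several things have the shape of the punch_stand; the one meant has the colours described above.

How it is judged:
On the way, in this order (a step that is already met when the one before it is completed fails the run):
1. the carrier is home against the stop (within 4 mm) with the lid under the punch (within 6 mm) (y of carrier in the frame of punch_stand below 0.004 m and horizontal distance between lid_mid and punch_tip below 0.006 m), for 0.2 s.
2. the punch has snapped: its tip has come down at least 6 mm and presses on the lid, the carrier still home (z of punch_tip in the frame of punch_stand below 0.018 m and contact force between striker and test_lid above 0.5 N and y of carrier in the frame of punch_stand below 0.006 m and horizontal distance between lid_mid and punch_tip below 0.007 m), for 0.1 s.
3. cap and tip are fully up again, the lid still under the punch (z of punch_tip in the frame of punch_stand above 0.0225 m and value of joint cap below 0.002 m and horizontal distance between lid_mid and punch_tip below 0.012 m), for 0.1 s.
At the end, for the whole second after the job is handed in: The carrier lies flat and still on the bench, drawn back so that the lid's centre is at least 70 mm out from the punch axis on the mouth side, with the lid seated in its pocket (within 5 mm); the punch's cap and tip are fully up (y of lid_mid in the frame of punch_stand above 0.07 m and horizontal distance between lid_mid and carrier below 0.005 m and z of lid_mid in the frame of carrier below 0.013 m and height (world z) of carrier below 0.004 m and angle between carrier's own z axis and vertical below 0.05 rad and z of punch_tip in the frame of punch_stand above 0.0225 m and value of joint cap below 0.002 m and linear speed of each of carrier, test_lid below 0.02 m/s); the robot touches nothing.
It fails at once if the punch is rammed: more than 45 N on its cap (contact force between the fingers and striker above 45 N).
It fails at once if the carrier is lifted or tipped (more than 30 mm or 0.3 rad) (height (world z) of carrier above 0.03 m or angle between carrier's own z axis and vertical above 0.3 rad).
It fails at once if a bystander (jar, beaker, thermometer, other lid) is moved by more than 20 mm (distance of any of open_jar, beaker, probe, other_lid from where it was at the start of the episode above 0.02 m).
It also fails if it takes over 59 s, if anything falls off the work surface, if the arm or the gripper's body presses on something with over 40 N, if the wrist force passes 120 N, or if a joint passes its speed limit or range.

## Working session

There is one attempt and no reset: what is moved stays moved. The work goes in short steps, Python scripts to look and compute and a tool call to move; the robot and the scene stay as the last step left them, time stands still between calls to the robot, and variables do not carry over. Pictures are saved under pics/ and viewed, at most 10 in all, crops included, and the job is handed in when it is done.

Besides the shell and the picture viewer there is one more tool, called after ">>>" as name(argument=value, ...) on one line, values as JSON. servo_tool: Moves the arm, as the interface text tells. Its arguments: {"type":"object","properties":{"deltas":{"type":"array"},"force":{"type":"number"}},"required":["deltas"]}

```bash
mkdir -p pics; cat > h.py <<'E'
from cell import env
import numpy as np, cv2
E
python3 - <<'E'
from h import *
a,d=env.snapshot("scene");b,e=env.snapshot("top")
cv2.imwrite("pics/a.png",a);cv2.imwrite("pics/b.png",b)
for c in ["scene","top"]:
  for n in ["punch_stand","stop","mouth","cap_top","carrier","lug","lid_mid","open_jar","beaker","probe","other_lid"]:
    print(c,n,[(np.round(r["xyz"],3).tolist(),round(r["confidence"],2)) for r in env.landmark_of(c,n)][:4])
s=env.sense();print(s["clock"],s["ee_pos"],s["ee_rot"],s["force"])
E
```

```text
scene punch_stand [([0.568, -0.214, 0.002], 0.98), ([0.423, 0.122, 0.001], 0.87), ([0.41, -0.411, 0.003], 0.86), ([0.426, -0.659, -0.0], 0.65)]
scene stop [([0.554, -0.258, 0.007], 0.81), ([0.395, -0.454, 0.008], 0.8), ([0.424, 0.075, 0.013], 0.78), ([0.415, -0.703, 0.013], 0.56)]
scene mouth [([0.432, 0.217, -0.004], 0.66)]
scene cap_top [([0.405, -0.415, 0.187], 0.6), ([0.567, -0.219, 0.187], 0.53), ([0.428, -0.656, 0.183], 0.45)]
scene carrier []
scene lug [([0.624, 0.035, 0.032], 0.64)]
scene lid_mid []
scene open_jar [([0.741, -0.231, -0.005], 0.85)]
scene beaker [([0.742, 0.19, -0.002], 0.61)]
scene probe []
scene other_lid []
top punch_stand [([0.426, -0.656, 0.003], 0.96), ([0.566, -0.214, -0.002], 0.91), ([0.426, 0.116, -0.001], 0.87), ([0.41, -0.412, -0.001], 0.73)]
top stop [([0.562, -0.258, 0.011], 0.83), ([0.425, 0.068, 0.008], 0.81), ([0.387, -0.453, 0.01], 0.74)]
top mouth [([0.431, 0.218, -0.001], 0.81)]
top cap_top [([0.405, -0.416, 0.185], 0.54), ([0.431, -0.662, 0.181], 0.49), ([0.565, -0.215, 0.186], 0.45)]
top carrier [([0.602, -0.082, -0.001], 0.59)]
top lug [([0.623, 0.038, 0.033], 0.89)]
top lid_mid [([0.601, -0.084, 0.01], 0.89)]
top open_jar [([0.743, -0.23, 0.001], 0.93)]
top beaker [([0.749, 0.191, -0.001], 0.91), ([0.602, -0.082, 0.007], 0.48)]
top probe [([0.766, -0.022, 0.002], 0.5)]
top other_lid [([0.601, -0.46, 0.003], 0.83), ([0.602, -0.084, 0.005], 0.69)]
1.2 [ 0.16742819 -0.57612559  0.20211987] [ 9.90018520e-01  1.40937321e-01  3.15363697e-06 -5.15630801e-05] [-0.24505477 -0.47217363 -0.51426936]
```

View pics/a.png

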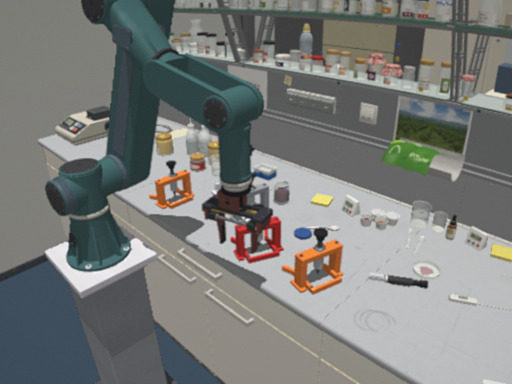

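View pics/b.png

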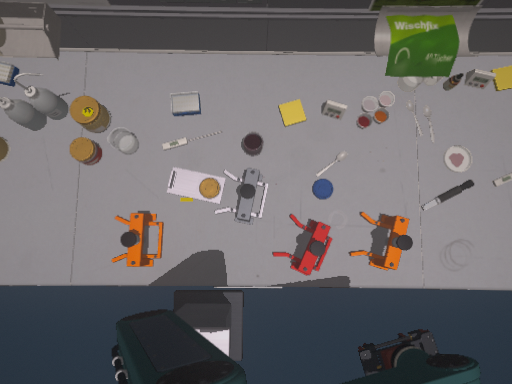

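The grey stand, at top-view pixels (248,190), is the real one. The carrier with its lid is at about (200,186), with its lug at the left end. I'll raise the arm and go over them for a close look with the wrist camera.

>>> servo_tool(deltas=[0, 0, 50, 0, 0, 0, 1, 0, 0, 100, 0, 0, 0, 1, 0, 0, 150, 0, 0, 0, 1, 30, 30, 190, 0, 0, -0.1, 1, 65, 70, 210, 0, 0, -0.2, 1, 95, 105, 210, 0, 0, -0.3, 1, 125, 140, 210, 0, 0, -0.4, 1, 160, 175, 210, 0, 0, -0.48, 1, 190, 210, 210, 0, 0, -0.48, 1, 220, 245, 210, 0, 0, -0.48, 1])

```text
clock: 2.2
ee_pos: [0.3885, -0.3293, 0.4124]
ee_rot: [0.995, -0.098, 0.0, 0.0]
force: [1.0, -1.0, 0.6]
grip_width: 1.001
grip_force: 0.0
```

>>> servo_tool(deltas=[30, 35, 0, 0, 0, 0, 1, 60, 70, 0, 0, 0, 0, 1, 95, 105, 0, 0, 0, 0, 1, 125, 140, 0, 0, 0, 0, 1, 160, 175, 0, 0, 0, 0, 1, 190, 210, 0, 0, 0, 0, 1, 213, 246, 0, 0, 0, 0, 1, 213, 246, 0, 0, 0, 0, 1, 213, 246, 0, 0, 0, 0, 1])

```text
clock: 3.1
ee_pos: [0.6005, -0.0845, 0.4117]
ee_rot: [0.995, -0.097, -0.0, 0.0]
force: [0.4, -0.1, -0.4]
grip_width: 1.0
grip_force: 0.0
```

```bash
python3 - <<'E'
from h import *
a,d=env.snapshot("wrist");cv2.imwrite("pics/c.png",a)
np.save("c.npy",d)
for n in ["punch_stand","stop","mouth","cap_top","carrier","lug","lid_mid"]:
    print(n,[(np.round(r["xyz"],3).tolist(),round(r["confidence"],2)) for r in env.landmark_of("wrist",n)][:4])
s=env.sense();print(s["clock"],s["ee_pos"],s["ee_rot"],s["force"])
E
```

```text
punch_stand [([0.409, -0.411, 0.0], 0.77), ([0.568, -0.216, -0.0], 0.59), ([0.565, -0.217, 0.026], 0.27)]
stop [([0.425, 0.074, 0.011], 0.71), ([0.389, -0.454, 0.011], 0.61), ([0.56, -0.26, 0.006], 0.57)]
mouth [([0.739, -0.229, 0.001], 0.42)]
cap_top [([0.57, -0.218, 0.183], 0.76), ([0.409, -0.416, 0.181], 0.75)]
carrier []
lug [([0.624, 0.04, 0.028], 0.59)]
lid_mid [([0.595, -0.083, 0.013], 0.72)]
3.5 [ 0.60001098 -0.08602344  0.41234994] [ 9.95073284e-01 -9.91420195e-02  1.41643750e-04 -1.66626820e-06] [ 0.70047393  1.5477668  -0.31575129]
```

View pics/c.png

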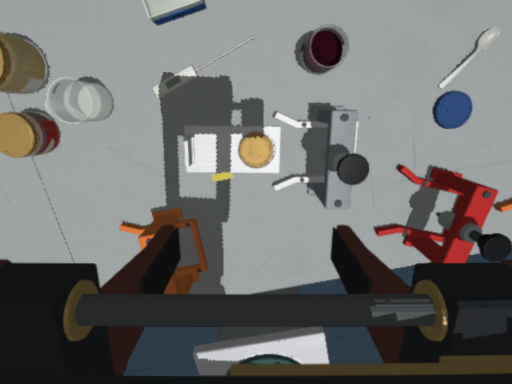

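The wrist view shows the grey stand's beam at about (340,158) with its cap at (352,169). The carrier spans (184..281, 126..172), with the lug at (189,150) and the lid at (257,150). Both are nearly aligned with the tool. Next I'll get precise poses from depth and colour.

```bash
cat >> h.py <<'E'
def cloud(cam,d):
    c=env.calibration(cam);K=np.array([[c["fx"],0,c["cx"]],[0,c["fy"],c["cy"]],[0,0,1.]])
    v,u=np.mgrid[:384,:512];uv=np.stack([u,v],-1).reshape(-1,1,2).astype(float)
    n=cv2.undistortPoints(uv,K,np.array([c["k1"],0,0,0,0.])).reshape(384,512,2)
    R=cv2.Rodrigues(np.array(c["rvec"]))[0];P=np.dstack([n*d[...,None],d])
    return (P-np.ravel(c["tvec"]))@R
def rect(P):
    (c,s,a)=cv2.minAreaRect((P[:,:2]*1000).astype(np.float32))
    return np.round(c,1),np.round(s,1),round(a,2),len(P)
E
python3 - <<'E'
from h import *
for cam in ["wrist","top"]:
    a,d=env.snapshot(cam);W=cloud(cam,d);x,y,z=W[...,0],W[...,1],W[...,2];ok=d>0
    S=ok&(np.hypot(x-.567,y+.214)<.1)
    print(cam,"bench z",np.median(z[ok&(abs(x-.65)<.05)&(abs(y+.0)<.2)]))
    m=S&(abs(z-.119)<.005); print("beam",rect(W[m]))
    m=S&(abs(z-.184)<.007); print("cap",rect(W[m]),W[m].mean(0))
    C=ok&(abs(x-.61)<.1)&(abs(y+.04)<.14)
    for n,l,h in [("deck",.006,.0135),("lug",.036,.05)]:
        m=C&(z>l)&(z<h)
        q,L,st,_=cv2.connectedComponentsWithStats(m.astype(np.uint8)); k=1+st[1:,4].argmax()
        print(n,rect(W[L==k]),W[L==k].mean(0))
    m=(a.min(2)>150)&ok&(abs(x-.61)<.07)&(abs(y+.04)<.13)
    q,L,st,_=cv2.connectedComponentsWithStats(m.astype(np.uint8)); k=1+st[1:,4].argmax()
    print("white",rect(W[L==k]))
    h=cv2.cvtColor(a,cv2.COLOR_BGR2HSV)
    m=C&(h[...,1]>110)&(z>.008)&(z<.025);print("lid",rect(W[m]),np.median(W[m],0))
    # rails
    m=ok&(z>.014)&(z<.026)&(np.hypot(x-.59,y+.13)<.16)&(h[...,1]<90)
    q,L,st,ce=cv2.connectedComponentsWithStats(m.astype(np.uint8))
    for k in range(1,q):
        if st[k,4]>25: print("rail",rect(W[L==k]))
E
```

```text
wrist bench z 0.5289866045225038
beam (array([ 567.5, -214.6]), array([ 40.5, 156.3]), 78.7, 1943)
cap (array([ 568.1, -214.6]), array([42.9, 41.8]), 65.1, 787) [ 0.5691563  -0.21412637  0.18318629]
deck (array([607.6, -42.4]), array([180.2,  86.4]), 78.59, 3054) [ 0.61064483 -0.03359281  0.00937399]
lug (array([623.2,  37. ]), array([ 8.6, 52.6]), 78.46, 148) [0.62392192 0.03635429 0.04268929]
white (array([610. , -97.7]), array([144.4, 139.9]), 89.95, 2992)
lid (array([550.8, -14.2]), array([ 61.8, 232.5]), 33.84, 871) [ 0.59897781 -0.08513162  0.01433552]
rail (array([ 718.5, -207.4]), array([44.5,  8.6]), 48.34, 32)
rail (array([ 635.7, -176.9]), array([93.1, 31.7]), 82.73, 340)
rail (array([ 584.3, -272.2]), array([ 4.8, 57.3]), 78.41, 65)
rail (array([ 518.2, -154.8]), array([96.4, 31.3]), 77.98, 339)
top bench z 0.8335341808132876
beam (array([ 566.6, -215.5]), array([ 39.7, 157. ]), 78.99, 471)
cap (array([ 566.7, -214.4]), array([40.7, 40.4]), 0.17, 180) [ 0.56617966 -0.21515379  0.18370667]
deck (array([601.8, -50.8]), array([160.2,  91.8]), 78.44, 805) [ 0.60276529 -0.04089985  0.00960901]Traceback (most recent call last):
  File "<stdin>", line 11, in <module>
ValueError: attempt to get argmax of an empty sequence
```

Poses: stand origin is (567.2, -214.7) with its y axis at 78.8°. The carrier is at stand (x +6, y +132) with nearly the same yaw. The lug is at (623, 37), and the tool is already aligned with it. Now I'll grasp the lug.

>>> servo_tool(deltas=[8, 40, 0, 0, 0, 0, 1, 16, 85, -20, 0, 0, 0, 1, 23, 122, -60, 0, 0, 0, 1, 23, 122, -110, 0, 0, 0, 1, 23, 122, -160, 0, 0, 0, 1, 23, 122, -210, 0, 0, 0, 1, 23, 122, -260, 0, 0, 0, 1, 23, 122, -310, 0, 0, 0, 1, 23, 122, -340, 0, 0, 0, 1, 23, 122, -340, 0, 0, 0, 1])

```text
clock: 4.6
ee_pos: [0.6189, 0.0369, 0.0672]
ee_rot: [0.995, -0.099, -0.005, 0.0]
force: [-0.7, 0.2, -0.1]
grip_width: 1.004
grip_force: 0.0
```

>>> servo_tool(deltas=[0, 0, -20, 0, 0, 0, 1, 0, 0, -40, 0, 0, 0, 1, 0, 0, -56, 0, 0, 0, 1, 0, 0, -56, 0, 0, 0, 1, 0, 0, -56, 0, 0, 0, 0.4, 0, 0, -56, 0, 0, 0, 0.2, 0, 0, -56, 0, 0, 0, 0.05, 0, 0, -56, 0, 0, 0, 0, 0, 0, -56, 0, 0, 0, 0, 0, 0, -56, 0, 0, 0, 0], force=25)

```text
clock: 5.6
ee_pos: [0.6235, 0.0369, 0.0163]
ee_rot: [0.995, -0.098, 0.0, -0.0]
force: [0.4, -1.2, -0.2]
grip_width: 0.49
grip_force: 0.0
```

>>> servo_tool(deltas=[0, 0, 0, 0, 0, 0, 0, 0, 0, 0, 0, 0, 0, 0, 0, 0, 0, 0, 0, 0, 0, 0, 0, 0, 0, 0, 0, 0, 0, 0, 0, 0, 0, 0, 0, 0, 0, 0, 0, 0, 0, 0, 0, 0, 0, 0, 0, 0, 0, 0, 0, 0, 0, 0, 0, 0])

```text
clock: 6.4
ee_pos: [0.6233, 0.037, 0.0161]
ee_rot: [0.995, -0.098, -0.0, -0.0]
force: [-0.9, 0.7, -0.9]
grip_width: 0.089
grip_force: 25.0
```

>>> servo_tool(deltas=[-5, -7, 0, 0, 0, 0, 0, -10, -18, 0, 0, 0, 0, 0, -12, -30, 0, 0, 0, 0, 0, -15, -43, 0, 0, 0, 0, 0, -17, -55, 0, 0, 0, 0, 0, -19, -65, 0, 0, 0, 0, 0, -21, -75, 0, 0, 0, 0, 0, -23, -85, 0, 0, 0, 0, 0, -23, -85, 0, 0, 0, 0, 0])

```text
clock: 7.3
ee_pos: [0.6001, -0.0498, 0.0161]
ee_rot: [0.995, -0.099, -0.0, 0.0]
force: [1.1, -1.3, -2.1]
grip_width: 0.091
grip_force: 25.0
```

```bash
python3 - <<'E'
from h import *
a,d=env.snapshot("wrist");cv2.imwrite("pics/d.png",a)
E
```

```text
(no output)
```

View pics/d.png

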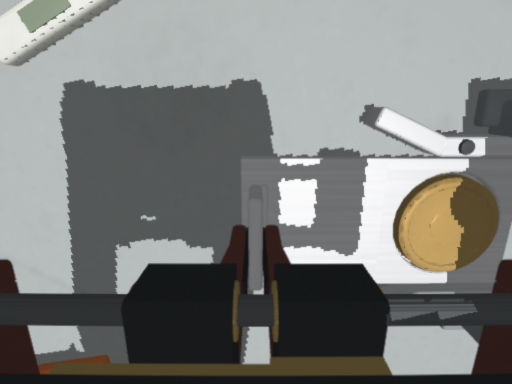

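The carrier is between the rails with the lid seated at (450,222), and the forces are low. I'll carry on to the stop, going gently at the end.

>>> servo_tool(deltas=[-2, -10, 0, 0, 0, 0, 0, -4, -20, 0, 0, 0, 0, 0, -6, -30, 0, 0, 0, 0, 0, -7.5, -37, 0, 0, 0, 0, 0, -8, -41, 0, 0, 0, 0, 0, -8, -41, 0, 0, 0, 0, 0])

```text
clock: 7.95
ee_pos: [0.5922, -0.09, 0.0161]
ee_rot: [0.995, -0.099, -0.0, 0.0]
force: [-0.1, -0.8, -1.7]
grip_width: 0.088
grip_force: 25.0
```

>>> servo_tool(deltas=[-0.2, -1, 0, 0, 0, 0, 0, -0.4, -2, 0, 0, 0, 0, 0, -0.6, -3, 0, 0, 0, 0, 0, -0.6, -3, 0, 0, 0, 0, 0])

```text
clock: 8.35
ee_pos: [0.592, -0.0906, 0.0162]
ee_rot: [0.995, -0.099, 0.0, -0.001]
force: [2.1, 6.3, -0.7]
grip_width: 0.09
grip_force: 25.0
```

>>> servo_tool(deltas=[-0.3, -1.5, 0, 0, 0, 0, 0, -0.5, -2.5, 0, 0, 0, 0, 0, -0.5, -2.5, 0, 0, 0, 0, 0, -0.5, -2.5, 0, 0, 0, 0, 0])

```text
clock: 8.75
ee_pos: [0.592, -0.0909, 0.0164]
ee_rot: [0.995, -0.099, 0.0, -0.002]
force: [3.0, 15.1, 0.8]
grip_width: 0.083
grip_force: 25.0
```

```bash
python3 - <<'E'
from h import *
a,d=env.snapshot("wrist");cv2.imwrite("pics/e.png",a)
W=cloud("wrist",d);h=cv2.cvtColor(a,cv2.COLOR_BGR2HSV)
for n in ["lid_mid","lug","carrier","punch_tip"]:
  for c in ["wrist"]:
    print(n,[(np.round(r["xyz"],3).tolist(),round(r["confidence"],2)) for r in env.landmark_of(c,n)][:2])
E
```

```text
lid_mid [([0.562, -0.211, 0.011], 0.97)]
lug [([0.591, -0.088, 0.028], 0.71), ([0.571, -0.218, 0.023], 0.4)]
carrier []
punch_tip [([0.57, -0.215, 0.021], 0.48)]
```

View pics/e.png

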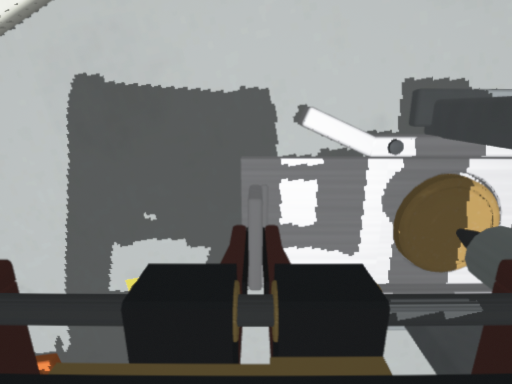

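The carrier is home: the measured lug at (592.0, -90.9) matches the predicted home position, and there was a 15 N reaction. The lid is at (447,222) under the punch guide. I'll relax the push, release and lift.

>>> servo_tool(deltas=[0.3, 1.5, 0, 0, 0, 0, 0, 0.5, 2.8, 0, 0, 0, 0, 0, 0.5, 2.8, 0, 0, 0, 0, 0.3, 0.5, 2.8, 0, 0, 0, 0, 0.5, 0.5, 2.8, 0, 0, 0, 0, 0.5, 0.5, 2.8, 0, 0, 0, 0, 0.5, 0.5, 2.8, 30, 0, 0, 0, 0.5, 0.5, 2.8, 80, 0, 0, 0, 0.5, 0.5, 2.8, 130, 0, 0, 0, 0.3, 0.5, 2.8, 180, 0, 0, 0, 0])

```text
clock: 10.0
ee_pos: [0.5913, -0.092, 0.1979]
ee_rot: [0.995, -0.099, -0.0, 0.0]
force: [0.5, 0.0, -0.5]
grip_width: 0.358
grip_force: 0.0
```

>>> servo_tool(deltas=[0, 0, 30, 0, 0, 0, 0, 0, 0, 30, 0, 0, 0, 0, -6, -30, 30, 0, 0, 0, 0, -12, -60, 30, 0, 0, 0, 0, -19, -95, 30, 0, 0, 0, 0, -24.5, -123, 30, 0, 0, 0, 0, -24.5, -123, 30, 0, 0, 0, 0, -24.5, -123, 5, 0, 0, 0, 0, -24.5, -123, 5, 0, 0, 0, 0, -24.5, -123, 5, 0, 0, 0, 0])

```text
clock: 11.0
ee_pos: [0.5665, -0.2137, 0.2001]
ee_rot: [0.995, -0.098, -0.001, -0.001]
force: [0.3, 0.1, 0.5]
grip_width: 0.001
grip_force: 0.0
```

```bash
python3 - <<'E'
from h import *
a,d=env.snapshot("wrist");cv2.imwrite("pics/f.png",a)
s=env.sense();print(s["ee_pos"],s["grip_width"],s["force"])
env.snapshot("top")
for n in ["lug","carrier","cap_top"]:
  for c in ["top","wrist"]: print(n,[(np.round(r["xyz"],3).tolist(),round(r["confidence"],2)) for r in env.landmark_of(c,n)][:3])
E
```

```text
[ 0.56722248 -0.21408548  0.20099947] 0.0037562487905600335 [ 0.29960242 -0.6816524   0.88409038]
lug [([0.589, -0.096, 0.035], 0.59)]
lug [([0.593, -0.088, 0.03], 0.97), ([0.569, -0.215, -0.003], 0.64)]
carrier [([0.569, -0.214, -0.001], 0.65)]
carrier []
cap_top [([0.405, -0.416, 0.181], 0.75), ([0.432, -0.664, 0.183], 0.58), ([0.428, 0.118, 0.187], 0.54)]
cap_top [([0.569, -0.221, 0.183], 0.79)]
```

View pics/f.png

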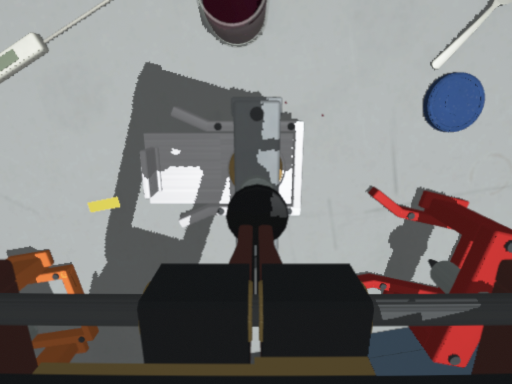

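The carrier is still home and the fingers are centred over the cap at (257,213). Now a slow press.

>>> servo_tool(deltas=[0, 0, -8, 0, 0, 0, 0, 0, 0, -15, 0, 0, 0, 0, 0, 0, -18, 0, 0, 0, 0, 0, 0, -21, 0, 0, 0, 0, 0, 0, -24, 0, 0, 0, 0, 0, 0, -26, 0, 0, 0, 0, 0, 0, -28, 0, 0, 0, 0, 0, 0, -28, 0, 0, 0, 0])

```text
clock: 12.2
ee_pos: [0.5672, -0.2148, 0.1729]
ee_rot: [0.995, -0.098, -0.0, -0.0]
force: [-1.0, -0.7, -0.6]
grip_width: 0.005
grip_force: 0.0
```

>>> servo_tool(deltas=[0, 0, -2, 0, 0, 0, 0, 0, 0, -4, 0, 0, 0, 0, 0, 0, -6, 0, 0, 0, 0, 0, 0, -8, 0, 0, 0, 0, 0, 0, -10, 0, 0, 0, 0, 0, 0, -11, 0, 0, 0, 0, 0, 0, -11, 0, 0, 0, 0])

```text
clock: 12.9
ee_pos: [0.5674, -0.2148, 0.1622]
ee_rot: [0.995, -0.098, 0.0, -0.0]
force: [0.1, 0.3, 2.4]
grip_width: 0.006
grip_force: 1.1
```

The force is much lower than it should be at this depth, so I'll look before pressing further.

```bash
python3 - <<'E'
from h import *
a,d=env.snapshot("wrist");cv2.imwrite("pics/g.png",a)
W=cloud("wrist",d);np.save("g.npy",W)
m=(d>0)&(np.hypot(W[...,0]-.567,W[...,1]+.2147)<.024)&(W[...,2]>.135)
v,u=np.nonzero(m)
for p,q in zip(v[::40],u[::40]):print(q,p,np.round(W[p,q],3),a[p,q])
s=env.sense();print(s["ee_pos"],s["grip_width"],s["force"])
E
```

```text
253 200 [ 0.589 -0.219  0.173] [70 70 65]
261 202 [ 0.588 -0.223  0.177] [28 28 26]
239 204 [ 0.589 -0.21   0.174] [65 66 61]
244 205 [ 0.589 -0.214  0.18 ] [18 16 15]
245 206 [ 0.589 -0.214  0.18 ] [19 17 16]
243 207 [ 0.589 -0.213  0.182] [19 18 17]
238 208 [ 0.588 -0.21   0.18 ] [18 16 15]
279 208 [ 0.582 -0.233  0.174] [66 64 61]
271 209 [ 0.585 -0.228  0.182] [21 20 19]
260 210 [ 0.585 -0.222  0.182] [19 17 16]
246 211 [ 0.586 -0.214  0.182] [20 18 17]
231 212 [ 0.587 -0.205  0.179] [17 15 15]
271 212 [ 0.583 -0.228  0.182] [19 18 17]
255 213 [ 0.584 -0.219  0.182] [19 18 17]
237 214 [ 0.586 -0.209  0.182] [19 17 16]
277 214 [ 0.581 -0.231  0.182] [19 17 16]
258 215 [ 0.583 -0.22   0.182] [19 18 17]
239 216 [ 0.584 -0.21   0.182] [19 17 16]
279 216 [ 0.58  -0.232  0.182] [20 19 18]
257 217 [ 0.581 -0.22   0.181] [19 18 17]
234 218 [ 0.584 -0.207  0.183] [21 19 18]
274 218 [ 0.579 -0.229  0.183] [19 18 17]
250 219 [ 0.581 -0.216  0.182] [18 17 15]
224 220 [ 0.582 -0.2    0.179] [43 42 41]
264 220 [ 0.579 -0.223  0.183] [19 17 16]
237 221 [ 0.581 -0.208  0.181] [19 18 17]
277 221 
[... 7621 characters left out ...]
96] [27 32 34]
270 376 [ 0.588 -0.223  0.295] [27 32 34]
236 377 [ 0.589 -0.216  0.295] [24 23 21]
276 377 [ 0.587 -0.224  0.295] [25 24 22]
242 378 [ 0.589 -0.217  0.296] [24 23 21]
287 378 [ 0.587 -0.226  0.295] [23 21 19]
249 379 [ 0.59  -0.219  0.297] [23 21 20]
217 380 [ 0.59  -0.213  0.296] [25 24 21]
259 380 [ 0.588 -0.221  0.296] [25 23 21]
224 381 [ 0.59  -0.214  0.296] [24 23 20]
265 381 [ 0.588 -0.222  0.296] [23 22 20]
224 382 [ 0.589 -0.214  0.295] [23 22 19]
264 382 [ 0.589 -0.222  0.297] [23 21 19]
227 383 [ 0.589 -0.214  0.296] [23 22 20]
267 383 [ 0.588 -0.222  0.297] [24 22 20]
[ 0.56737357 -0.21484382  0.16229714] -0.002085480715849722 [-0.55572993  1.15500023  2.29508835]
```

View pics/g.png

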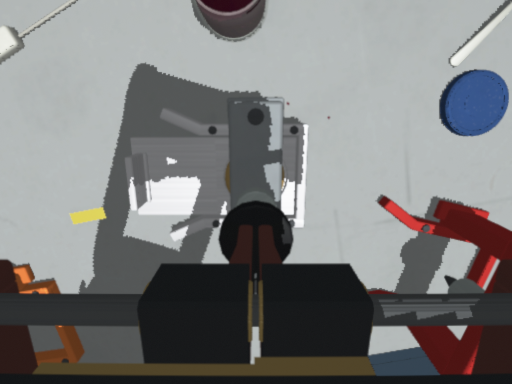

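The cap is still at z 0.182 and the visible fingertips end just above it. The tips sit about 20 mm higher than the reported TCP, so contact is only starting now, which fits the 2 N preload. I'll keep pressing from here in small steps, watching the force.

>>> servo_tool(deltas=[0, 0, -2, 0, 0, 0, 0, 0, 0, -4, 0, 0, 0, 0, 0, 0, -5, 0, 0, 0, 0, 0, 0, -5, 0, 0, 0, 0])

```text
clock: 13.35
ee_pos: [0.5674, -0.2149, 0.1573]
ee_rot: [0.995, -0.098, 0.0, -0.0]
force: [-1.4, 1.1, 6.6]
grip_width: 0.004
grip_force: 2.8
```

>>> servo_tool(deltas=[0, 0, -2, 0, 0, 0, 0, 0, 0, -4, 0, 0, 0, 0, 0, 0, -6, 0, 0, 0, 0, 0, 0, -6, 0, 0, 0, 0])

```text
clock: 13.75
ee_pos: [0.5676, -0.2149, 0.1518]
ee_rot: [0.995, -0.098, 0.0, 0.0]
force: [-2.4, 1.7, 10.1]
grip_width: 0.005
grip_force: 4.7
```

>>> servo_tool(deltas=[0, 0, -2, 0, 0, 0, 0, 0, 0, -4, 0, 0, 0, 0, 0, 0, -4, 0, 0, 0, 0])

```text
clock: 14.05
ee_pos: [0.5675, -0.2149, 0.1479]
ee_rot: [0.995, -0.098, 0.0, 0.0]
force: [-2.1, 1.1, 6.3]
grip_width: 0.005
grip_force: 3.2
```

>>> servo_tool(deltas=[0, 0, -2, 0, 0, 0, 0, 0, 0, -4, 0, 0, 0, 0, 0, 0, -4, 0, 0, 0, 0, 0, 0, -4, 0, 0, 0, 0])

```text
clock: 14.45
ee_pos: [0.5675, -0.2149, 0.1439]
ee_rot: [0.995, -0.098, 0.0, 0.0]
force: [-1.6, 1.3, 9.0]
grip_width: 0.006
grip_force: 4.6
```

It snapped: the force dropped to 6 N and then rose again to 9 N. Now I'll release it, go up and return to the lug.

>>> servo_tool(deltas=[0, 0, 8, 0, 0, 0, 0, 0, 0, 16, 0, 0, 0, 0, 0, 0, 25, 0, 0, 0, 0, 0, 0, 50, 0, 0, 0, 0, 0, 0, 80, 0, 0, 0, 0, 0, 0, 80, 0, 0, 0, 0, 0, 0, 80, 0, 0, 0, 0, 0, 0, 80, 0, 0, 0, 0])

```text
clock: 15.25
ee_pos: [0.5665, -0.2144, 0.2219]
ee_rot: [0.995, -0.098, -0.001, -0.0]
force: [-0.2, 0.5, 0.1]
grip_width: 0.002
grip_force: 0.0
```

```bash
python3 - <<'E'
from h import *
a,d=env.snapshot("wrist");cv2.imwrite("pics/i.png",a)
W=cloud("wrist",d);x,y,z=np.moveaxis(W,-1,0)
m=(d>0)&(np.hypot(x-.567,y+.2147)<.03)&(abs(z-.175)<.015)&(a.max(2)<40)
print("cap z",np.median(z[m]),m.sum())
for l,h in[(.036,.05)]:
    m=(d>0)&(z>l)&(z<h)&(np.hypot(x-.592,y+.091)<.05);print("lug",rect(W[m]),W[m].mean(0))
s=env.sense();print(s["ee_pos"],s["force"])
E
```

```text
cap z 0.1832626900676696 1849
lug (array([592.1, -91.7]), array([ 8.4, 53.6]), 79.15, 355) [ 0.59281658 -0.09261068  0.04212418]
[ 0.566365   -0.21437587  0.2216519 ] [ 0.86717422  0.80475145 -0.34829908]
```

View pics/i.png

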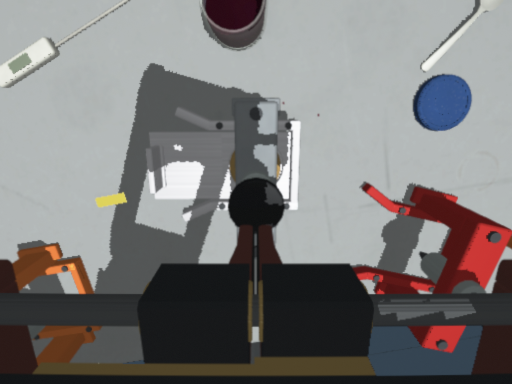

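The cap is back up at z 0.183 (257,205), and the carrier is still home. Next I'll regrasp the lug.

>>> servo_tool(deltas=[9, 45, 10, 0, 0, 0, 0, 18, 90, 10, 0, 0, 0, 0.2, 24.5, 123, 10, 0, 0, 0, 0.5, 24.5, 123, 10, 0, 0, 0, 0.5, 24.5, 123, 0, 0, 0, 0, 0.5, 24.5, 123, -45, 0, 0, 0, 0.5, 24.5, 123, -90, 0, 0, 0, 0.5, 24.5, 123, -135, 0, 0, 0, 0.5, 24.5, 123, -160, 0, 0, 0, 0.5, 24.5, 123, -160, 0, 0, 0, 0.5])

```text
clock: 16.3
ee_pos: [0.5872, -0.0923, 0.0581]
ee_rot: [0.995, -0.099, -0.005, -0.001]
force: [-0.7, -0.1, 0.0]
grip_width: 0.5
grip_force: 0.0
```

>>> servo_tool(deltas=[0, 0, -20, 0, 0, 0, 0.5, 0, 0, -40, 0, 0, 0, 0.5, 0, 0, -48, 0, 0, 0, 0.5, 0, 0, -48, 0, 0, 0, 0, 0, 0, -48, 0, 0, 0, 0, 0, 0, -48, 0, 0, 0, 0, 0, 0, -48, 0, 0, 0, 0, 0, 0, -48, 0, 0, 0, 0, 0, 0, -48, 0, 0, 0, 0, 0, 0, -48, 0, 0, 0, 0])

```text
clock: 17.3
ee_pos: [0.5926, -0.0907, 0.016]
ee_rot: [0.995, -0.099, 0.001, -0.001]
force: [0.8, 5.4, 3.7]
grip_width: 0.086
grip_force: 25.0
```

>>> servo_tool(deltas=[1, 5, 0, 0, 0, 0, 0, 3, 15, 0, 0, 0, 0, 0, 5, 26, 0, 0, 0, 0, 0, 7.5, 38, 0, 0, 0, 0, 0, 10, 50, 0, 0, 0, 0, 0, 12.5, 62, 0, 0, 0, 0, 0, 15, 74, 0, 0, 0, 0, 0, 17, 85, 0, 0, 0, 0, 0, 19, 94, 0, 0, 0, 0, 0, 20, 100, 0, 0, 0, 0, 0])

```text
clock: 18.3
ee_pos: [0.6127, 0.0077, 0.016]
ee_rot: [0.995, -0.098, 0.001, 0.001]
force: [-1.5, -6.1, 7.1]
grip_width: 0.087
grip_force: 25.0
```

>>> servo_tool(deltas=[0, 0, 0, 0, 0, 0, 0, 0, 0, 0, 0, 0, 0, 0.2, 0, 0, 0, 0, 0, 0, 0.5, 0, 0, 0, 0, 0, 0, 0.5, 0, 0, 0, 0, 0, 0, 0.5, 0, 0, 30, 0, 0, 0, 0.5, 0, 0, 80, 0, 0, 0, 0.5, 0, 0, 130, 0, 0, 0, 0.5, 0, 0, 180, 0, 0, 0, 0.5, 0, 0, 200, 0, 0, 0, 0.5])

```text
clock: 19.3
ee_pos: [0.6144, 0.008, 0.2207]
ee_rot: [0.995, -0.098, 0.004, -0.0]
force: [1.0, -0.4, 0.4]
grip_width: 0.502
grip_force: 0.0
```

```bash
python3 - <<'E'
from h import *
a,d=env.snapshot("wrist");cv2.imwrite("pics/k.png",a);h=cv2.cvtColor(a,cv2.COLOR_BGR2HSV)
W=cloud("wrist",d);x,y,z=np.moveaxis(W,-1,0)
m=(d>0)&(z>.036)&(z<.05)&(np.hypot(x-.611,y-.007)<.06);print("lug",rect(W[m]))
m=(d>0)&(h[...,1]>110)&(h[...,0]<30)&(z>.008)&(z<.03)&(np.hypot(x-.587,y+.117)<.06);print("lid",rect(W[m]),np.median(W[m],0))
for n in ["lid_mid","cap_top"]:print(n,env.landmark_of("wrist",n)[:2])
s=env.sense();print(s["ee_pos"],s["force"],s["clock"])
E
```

```text
lug (array([613.8,   7.2]), array([ 6.1, 56. ]), 78.83, 276)
lid (array([ 589.6, -115.6]), array([65. , 62.4]), 46.18, 1928) [ 0.59047638 -0.11551452  0.01599584]
lid_mid [{'xyz': [0.5842, -0.1158, 0.0078], 'confidence': 0.63}]
cap_top [{'xyz': [0.5677, -0.2148, -0.0021], 'confidence': 0.27}, {'xyz': [0.7415, -0.2275, 0.0032], 'confidence': 0.24}]
[0.61273304 0.00808687 0.21657453] [-0.82304103 -0.23124136 -0.35280784] 19.45
```

View pics/k.png

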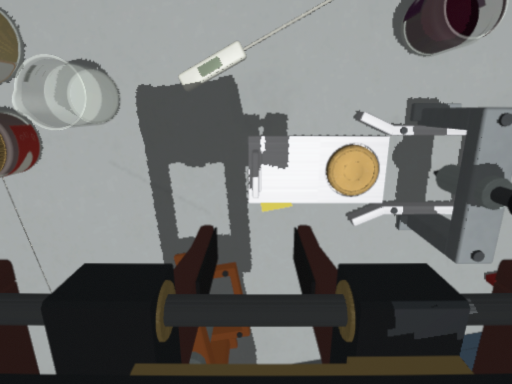

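The carrier is out and flat, with the lid at (354,170) seated and about 100 mm from the punch axis. The arm is clear and nothing else has been disturbed, so I'm handing the job in.

```bash
python3 -c "
from cell import env
print(env.job_done())"
```

```text
the job is handed in; nothing more can be done
None
```

I handed the job in: the carrier went home against the stop, the punch snapped and came back up, and the carrier now lies about 100 mm out with the lid in its pocket (no verdict was returned).

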